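# Seat the chocolate melter's pan on its locating pin

### The job

The three-well pan has been put back into the chocolate melter the wrong way round and stands proud, because the notch in its flange is not over the melter's locating pin. With a fingertip, push the pan round in place until the notch is over the pin, then press the pan down until it is fully home, its flange flat on the melter's top ring. Do not lift the pan, leave everything else on the counter as it is, and finish with the hand clear.

Things in the scene. Friction and masses are not known exactly. Their poses are not given: they have to be found in the camera images.
- melter: Electric chocolate melter, fixed to the counter: a round white housing 280 mm across and 115 mm high with a flat black top ring and a grey panel with a dial on its front (-x) side, reaching 182 mm from the axis. Origin: on its axis, at counter height. Its z axis points up.
- melter_pin (a point): Locating pin: a stubby bright steel key, the only one, fixed on the melter's black top ring and standing 11 mm above it; seen from above a bar 12 mm wide that runs outwards along a radius from 96 to 132 mm from the melter's axis, so that its outer 22 mm always show beyond the pan's flange. This point is on its top face, 104 mm from the axis, 126 mm above the counter.
- pan_centre (a point): Cast aluminium pan in the melter's well, coaxial with it; it can only turn about the vertical axis and slide up and down. Flat flange 220 mm across, 5 mm thick, its top 132.5 mm above the counter as found, 120 mm when fully home. This point: centre of the flat top of its round centre post (44 mm across), level with the flange's top: a good place to press. Its x axis points to the notch, z up.
- pan_wall (a point): One of three straight upright walls, 12 mm thick, that divide the pan's inside into three equal open wells, from the centre post out to the rim (84 mm from the axis); a fingertip let down into a well can push a wall sideways. They lie 60, 180 and 300 degrees from the notch; this is the one at 180. The point: on its top, 52 mm from the axis, 3 mm below the flange's top. The wells' floor lies 45 mm below it.
- pan_notch (a point): The only notch in the rim of the pan's flange: open outwards, 20 mm wide, cut in from the rim (110 mm radius) to 91.5 mm radius. This point: in the middle of the notch's width, 104 mm from the axis, level with the flange's top; straight over melter_pin when the notch is in line (then 4 mm of play to each side).
- pan (a joint): Angle in rad of the notch from the locating pin about the vertical axis, counter-clockwise seen from above; 0 (or a full turn) in line. It turns without end either way, starts anywhere from 0.7 to 5.58, is stiff (0.2 N m of friction) and stays where it is left.
- pan_press (a joint): How far in m the pan has been pressed down from where it is found: 0 at the start, 0.0125 fully home. It is held by the friction of its seal (about 7 N both ways) and does not drop by itself; with the notch out of line the flange meets the pin after 1.5 mm, gives a few springy mm more under a firm push and comes back up. Negative: lifted.
- dome: Dark chocolate half-ball 76 mm across on a white card 90 mm square, 41 mm high; origin under its centre. Leave it.
- tart: Nut tartlet 80 mm across and 25 mm high on a white card 90 mm square; origin under its centre. Leave it.
- fluted: Pink fluted cake 75 mm across and 45 mm high on a white card 90 mm square; origin under its centre. Leave it.
- tag: Blank price card, 85 mm wide, in a dark wooden block 75 x 24 x 22 mm, 80 mm high in all; origin under the block's centre. Leave it.
- jar: Amber glass jar 64 mm across and 90 mm high; origin under its centre. Leave it.
- bowl: White bowl 100 mm across and 45 mm high; origin under its centre. Leave it.
- spatula: Spatula 240 mm long, lying flat, black handle and steel blade; origin under its middle. Leave it.

How it is judged:
By the outcome, as a careful person would: the job done as asked, in the order asked, and still so for the second after the job is handed in, with the robot touching nothing.
It also fails if it takes over 51 s, if anything falls off the work surface, if the arm or the gripper's body presses on something with over 40 N, if the wrist force passes 120 N, or if a joint passes its speed limit or range.

### The arm

A 7-joint arm with a two-finger parallel gripper is mounted at the origin on the work surface. World frame = base frame: x ahead of the robot, y to its left, z up, the work surface at z = 0. Lengths are in mm, angles in rad, forces in N, time in s.
With the tool pointing down it reaches from about 350 to 900 mm from the base axis. Payload 19.9 kg.
Tool frame: the origin (TCP) lies between the finger pads; the fingertips stand 14 mm ahead of it and the grasp point (between the pads) lies 5 mm behind it; z points along the fingers, y is the line along which they close (so a half turn about z gives the same grasp; the last joint's range is limited). The gripper opens to 85 mm and grips with 20 to 120 N. Pads are 22 mm wide; open, the fingers measure 114 mm over their backs; the gripper's body (76 mm by 85 mm) begins 54 mm behind the grasp point. The pads swing forward as they close: fully open they stand 13 mm farther back than shut.
Start: joints at [1.169, 0.417, -0.01, 1.614, 0.005, 1.111, -0.053], TCP at [220.048, -584.961, 220.66] pointing down, gripper open.
Joint ranges: [-2.81, 2.81], [-0.39, 2.02], [-1.27, 1.25], [0.06, 2.57], [-1.19, 4.33], [0.19, 2], [-2.82, 2.82]. Speed limits (rad/s): [1.89, 1.89, 2.39, 2.39, 3.01, 3.01, 3.01].

### API

Orientations are given as a unit quaternion [w, x, y, z].
In Python, from workcell import get_state, capture, sign_off gives the robot as it stands. The module is installed in compiled form; this text tells all that it offers.
- The arm moves only by the tool move_arm, never from a script. Its argument "rows" is a list that holds one entry, the list of rows, each a list of 5 numbers: the shift along the tool's x, y, z in m, then the turn about the tool's z in rad, then the gripper command: -1 is shut, 1 is fully open, values between are in proportion. In form: [[[tx, ty, tz, twist, jaw], ...]]. A call has 1 to 8 rows; each row shifts and turns the commanded pose from where the row before left it, along the tool's axes as they then stand; what a row does not reach is not made up. A row lasts 1/12 s, in which the tool goes at most 41.7 mm and 7.16 degrees, less where a joint would pass 70% of its speed; a pose out of reach is approached as far as the arm can. A call with a gripper value outside its range is refused whole. The fingers move at their own pace and stop on an object; the grip force is fixed at half the most. Time passes only in rows, so rows that do not move let the fingers close. It gives the time, the measured TCP pose, the force, the opening and the grip force at its end, in the units of the state.
- get_state(): the state, without advancing time (a new reading comes with each control period).
- capture(name): name is "scene" or "top"; returns a dict with "frame" (400x640x3 uint8, blue, green, red), "range_z" (400x640 float32, mm along the optical axis (not along the pixel's ray), 0 where there is no reading), "camera_matrix" (3x3 intrinsics, pixels), "dist" ([k1, k2, p1, p2, k3] as OpenCV has them; the pictures are not rectified), "xyz" and "rotation" of the camera in the world. Camera axes: x right, y down, z forward; pixel columns grow to the right and rows downward; lengths in mm; the calibration is good to about 2 mm. A picture is of the moment at which its call begins.
- sign_off(): hands the job in; it is judged then, once.
The state is a dict: "time_s": time; "joint_positions": joint angles; "qvel": joint speeds; "effort": joint torques, N m; "tcp_pos": TCP position; "tcp_rot": TCP orientation; "contact_force": force on the tool from outside, world axes, zero at the start; "wrist_torque": the same for the moment, N m; "width": opening from 0.0 (shut) to 1.0 (fully open); "grip_force": force on a finger pad.
Only numpy, scipy, OpenCV 4.12 (cv2) and the standard library are available. Lean on these libraries where they do the work, as an engineer would, in place of code of your own. Each camera call takes 0.05 s, during which the arm holds its last target. There are 200 camera calls.

## Working session

There is one attempt and no reset: what is moved stays moved. The work goes in short steps, Python scripts to look and compute and a tool call to move; the robot and the scene stay as the last step left them, time stands still between calls to the robot, and variables do not carry over. Pictures are saved under pics/ and viewed, at most 10 in all, crops included, and the job is handed in when it is done.

Besides the shell and the picture viewer there is one more tool, called after "Call:" as name([rows], argument=value, ...), one row to a line, values as JSON. move_arm: Moves the arm, as the interface text tells. Its arguments: {"type":"object","properties":{"rows":{"type":"array","items":{"type":"array","items":{"type":"array","items":{"type":"number"}}}}},"required":["rows"]}

```bash
mkdir -p pics; cat > h.py <<'E'
import numpy as np, cv2
from workcell import get_state, capture
def ray(c,uv):
    p=cv2.undistortPoints(np.array(uv,float).reshape(-1,1,2),np.array(c["camera_matrix"]),np.array(c["dist"])).reshape(-1,2)
    return np.c_[p,np.ones(len(p))]
def onplane(c,uv,z):
    d=ray(c,uv)@np.array(c["rotation"]).T; o=np.array(c["xyz"])
    return o+d*((z-o[2])/d[:,2])[:,None]
def bydepth(c,uv):
    uv=np.array(uv,int).reshape(-1,2); d=ray(c,uv)*c["range_z"][uv[:,1],uv[:,0]][:,None]
    return d@np.array(c["rotation"]).T+np.array(c["xyz"])
E
python3 - <<'E'
from h import *
s=get_state(); print({k:np.round(v,3) for k,v in s.items()})
for n in("top","scene"):
    c=capture(n); cv2.imwrite(f"pics/{n}0.png",c["frame"]); print(n,c["xyz"],np.round(c["rotation"],3).tolist(),c["camera_matrix"])
E
```

```text
{'time_s': np.float64(0.0), 'joint_positions': array([ 1.17 ,  0.418, -0.01 ,  1.614,  0.005,  1.111, -0.053]), 'qvel': array([ 0.001, -0.   ,  0.   , -0.002,  0.   , -0.   ,  0.   ]), 'effort': array([-3.0000e-03, -8.6445e+01,  6.7600e-01, -4.3491e+01,  1.9000e-02,
        8.0000e-03,  0.0000e+00]), 'tcp_pos': array([ 219.927, -584.642,  220.067]), 'tcp_rot': array([-0.001,  0.984,  0.179, -0.   ]), 'contact_force': array([-0.957, -0.104, -0.082]), 'wrist_torque': array([-0.014,  0.004, -0.038]), 'grip_force': np.float64(0.0), 'width': np.float64(0.995)}
top [ 427.0669614    -7.16988663 1265.63344807] [0.055, -0.7, 0.711, -0.049] [[426.46827885   0.         322.74580419]
 [  0.         426.46827885 194.19058769]
 [  0.           0.           1.        ]]
scene [1559.50820114  754.52485359  965.05341507] [-0.204, 0.38, 0.798, -0.42] [[456.8543387    0.         321.51336715]
 [  0.         456.8543387  201.98483077]
 [  0.           0.           1.        ]]
```

View pics/top0.png

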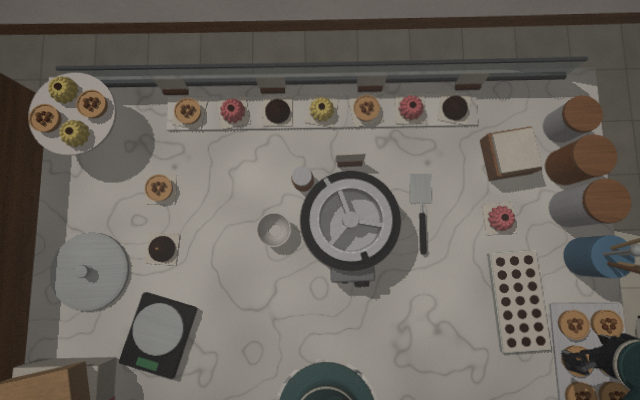

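View pics/scene0.png

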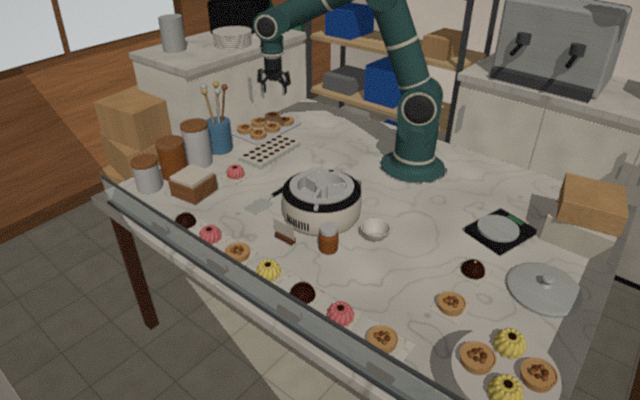

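The top view shows the melter at about (350,220), with a dark notch near (364,257) and a bright bar near (328,187). I'll zoom in and measure.

```bash
python3 - <<'E'
from h import *
c=capture("top"); f=c["frame"]
cv2.imwrite("pics/crop.png",cv2.resize(f[165:285,290:410],(600,600),interpolation=cv2.INTER_CUBIC))
# black ring outer contour
g=cv2.cvtColor(f,cv2.COLOR_BGR2GRAY); m=((g<60)*255).astype(np.uint8); m[:160]=0;m[290:]=0;m[:,:295]=0;m[:,405:]=0
cs,_=cv2.findContours(m,cv2.RETR_EXTERNAL,cv2.CHAIN_APPROX_NONE); k=max(cs,key=cv2.contourArea)
P=onplane(c,k.reshape(-1,2),115)[:,:2]
for i in range(6):
    A=np.c_[2*P,np.ones(len(P))]; s=np.linalg.lstsq(A,(P**2).sum(1),rcond=None)[0]; r=np.sqrt(s[2]+s[:2]@s[:2]); e=np.hypot(*(P-s[:2]).T)-r; P=P[abs(e)<max(3,1.5*e.std())]
print("ring",s[:2],r,len(P))
# unwrap: profile of brightness at given radius/height
def prof(rad,z):
    a=np.deg2rad(np.arange(0,360,3)); W=np.c_[s[0]+rad*np.cos(a),s[1]+rad*np.sin(a),np.full(len(a),z)]
    R=np.array(c["rotation"]);uv=cv2.projectPoints(W,cv2.Rodrigues(R.T)[0],-R.T@np.array(c["xyz"]),np.array(c["camera_matrix"]),np.array(c["dist"]))[0].reshape(-1,2)
    return cv2.remap(g,uv[:,:1].astype(np.float32),uv[:,1:].astype(np.float32),1).ravel()
for rad,z in((121,126),(102,132.5),(52,129.5)): print(rad,prof(rad,z).tolist())
print(bydepth(c,[(350,218),(335,200),(364,230)]).round())
E
```

```text
Traceback (most recent call last):
  File "h.py", line 7, in onplane
    d=ray(c,uv)@np.array(c["rotation"]).T; o=np.array(c["xyz"])
      ~~~~~~~~~^~~~~~~~~~~~~~~~~~~~~~~~~~
ValueError: matmul: Input operand 1 has a mismatch in its core dimension 0, with gufunc signature (n?,k),(k,m?)->(n?,m?) (size 4 is different from 3)
```

View pics/crop.png

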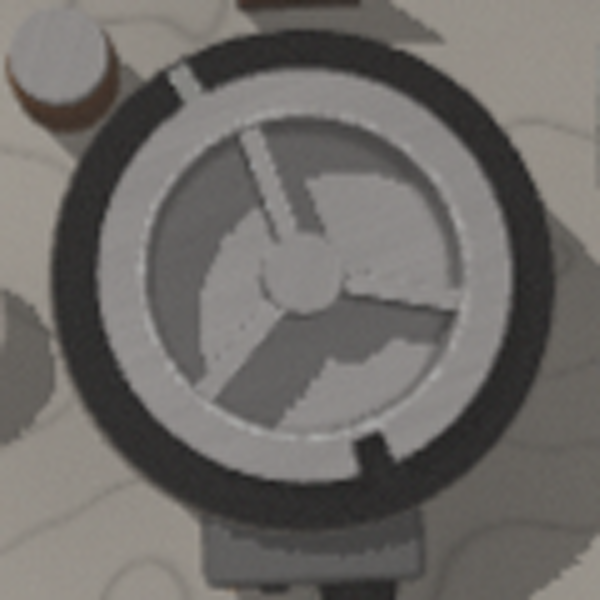

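The crop shows the pin at (184,85), the notch at (373,457), and the walls at up-left, right and lower-left. The camera rotation is a quaternion, so I'll fix the helper.

```bash
sed -i 's/np.array(c\["rotation"\])/rot(c)/g' h.py; cat >> h.py <<'E'
from scipy.spatial.transform import Rotation
def rot(c): return Rotation.from_quat(np.roll(c["rotation"],-1)).as_matrix()
def proj(c,W):
    R=rot(c); return cv2.projectPoints(np.array(W,float),cv2.Rodrigues(R.T)[0],-R.T@np.array(c["xyz"]),np.array(c["camera_matrix"]),np.array(c["dist"]))[0].reshape(-1,2)
def prof(c,s,rad,z,st=3):
    g=cv2.cvtColor(c["frame"],cv2.COLOR_BGR2GRAY); a=np.deg2rad(np.arange(0,360,st)); W=np.c_[s[0]+rad*np.cos(a),s[1]+rad*np.sin(a),np.full(len(a),z)]
    uv=proj(c,W).astype(np.float32); return cv2.remap(g,uv[:,:1],uv[:,1:],1).ravel()
E
python3 - <<'E'
from h import *
c=capture("top"); f=c["frame"]
g=cv2.cvtColor(f,cv2.COLOR_BGR2GRAY); m=((g<60)*255).astype(np.uint8); m[:160]=0;m[290:]=0;m[:,:295]=0;m[:,405:]=0
cs,_=cv2.findContours(m,cv2.RETR_EXTERNAL,cv2.CHAIN_APPROX_NONE); k=max(cs,key=cv2.contourArea)
def circ(P):
  for i in range(8):
    A=np.c_[2*P,np.ones(len(P))]; s=np.linalg.lstsq(A,(P**2).sum(1),rcond=None)[0]; r=np.sqrt(s[2]+s[:2]@s[:2]); e=np.hypot(*(P-s[:2]).T)-r; P=P[abs(e)<max(3,1.5*e.std())]
  return s[:2],r,len(P)
s,r,n=circ(onplane(c,k.reshape(-1,2),115)[:,:2]); print("ring",s,r,n)
b=((g>=85)*255).astype(np.uint8); b[m_:=cv2.drawContours(np.zeros_like(g),[k],-1,255,-1)==0]=0
cs,_=cv2.findContours(b,cv2.RETR_EXTERNAL,cv2.CHAIN_APPROX_NONE); k2=max(cs,key=cv2.contourArea)
print("flange",circ(onplane(c,k2.reshape(-1,2),132.5)[:,:2]))
for rad,z in((122,126),(102,132.5),(52,129.5)): print(rad,prof(c,s,rad,z).tolist())
print(onplane(c,[(290+184/5,165+85/5),(290+373/5,165+457/5),(290+304/5,165+275/5)],130).round(1))
print(bydepth(c,[(350,219),(350,183),(302,178)]).round())
for n,uv,z in(("jar",(302,175),90),("tag",(350,160),22),("bowl",(274,231),45),("spat",(422,220),5)): print(n,onplane(c,[uv],z).round())
E
```

```text
ring [527.6665425  -73.17699236] 125.33310183913972 513Traceback (most recent call last):
  File "<stdin>", line 11, in <module>
ValueError: max() iterable argument is empty
```

```bash
python3 - <<'E'
from h import *
c=capture("top"); f=c["frame"]
g=cv2.cvtColor(f,cv2.COLOR_BGR2GRAY)
c0=onplane(c,[(290+304/5,165+275/5)],132)[0,:2]; print("post",c0)
def edge(s,z,r0,r1,sg):  # radial edge points by strongest gradient
    rr=np.arange(r0,r1,.5); I=np.array([prof(c,s,r,z).astype(float) for r in rr]); I=cv2.GaussianBlur(I,(1,5),0) 
    d=sg*np.diff(I,axis=0); i=d.argmax(0); a=np.deg2rad(np.arange(0,360,3)); ok=d.max(0)>3
    return (s+rr[i][:,None]*np.c_[np.cos(a),np.sin(a)])[ok]
def circ(P):
  for i in range(8):
    A=np.c_[2*P,np.ones(len(P))]; s=np.linalg.lstsq(A,(P**2).sum(1),rcond=None)[0]; r=np.sqrt(s[2]+s[:2]@s[:2]); e=np.hypot(*(P-s[:2]).T)-r; P=P[abs(e)<max(1.5,1.5*e.std())]
  return s[:2],r,len(P)
print("ring",circ(edge(c0,115,128,155,1)))
s,r,n=circ(edge(c0,132.5,98,122,-1)); print("flange",s,r,n)
for rad,z in((123,126),(102,132.5),(55,129.5)): print(rad,prof(c,s,rad,z).tolist())
def ang(u,z): p=onplane(c,[u],z)[0,:2]-s; return np.rad2deg(np.arctan2(p[1],p[0])),np.hypot(*p)
print("pin",ang((290+184/5,165+85/5),126),"notch",ang((290+373/5,165+457/5),132.5))
print(bydepth(c,[(350,219),(350,183),(302,178)]).round())
for n,uv,z in(("jar",(302,175),90),("tag",(350,160),22),("bowl",(274,231),45),("spat",(422,220),5)): print(n,onplane(c,[uv],z).round())
E
```

```text
post [525.00763813 -73.51762348]
ring (array([527.04975146, -71.98010826]), np.float64(135.70492031132486), 98)
flange [527.64531601 -72.26443126] 109.86648883585535 114
123 [45, 47, 47, 45, 44, 45, 48, 46, 46, 69, 131, 101, 48, 47, 46, 48, 47, 48, 44, 48, 45, 46, 47, 49, 48, 48, 47, 49, 47, 50, 48, 48, 48, 49, 48, 48, 46, 48, 48, 48, 48, 47, 47, 49, 46, 48, 47, 47, 48, 48, 46, 49, 47, 47, 46, 47, 46, 50, 48, 46, 45, 46, 47, 47, 44, 43, 44, 44, 46, 44, 44, 43, 45, 44, 45, 44, 45, 44, 44, 43, 43, 45, 44, 44, 44, 47, 46, 45, 46, 47, 46, 44, 46, 45, 46, 46, 46, 46, 46, 45, 46, 46, 46, 48, 45, 45, 48, 45, 48, 44, 46, 45, 44, 45, 47, 46, 44, 44, 45, 45]
102 [139, 139, 138, 139, 139, 138, 138, 139, 138, 137, 136, 136, 136, 138, 138, 140, 139, 140, 138, 139, 137, 136, 138, 139, 139, 139, 140, 140, 138, 138, 140, 141, 140, 139, 141, 141, 143, 142, 144, 140, 142, 143, 144, 142, 142, 141, 140, 142, 142, 140, 139, 143, 142, 140, 140, 137, 140, 138, 138, 137, 136, 138, 138, 138, 138, 70, 43, 42, 75, 139, 140, 140, 140, 139, 138, 137, 136, 138, 141, 137, 135, 138, 137, 137, 137, 137, 139, 136, 13
[... 300 characters left out ...]
123, 134, 136, 137, 138, 139, 139, 140, 141, 141, 139, 137, 137, 139, 138, 128, 104, 97, 99, 97, 96, 96, 97, 98, 98, 98, 98, 96, 103, 106, 131, 137, 138, 139, 138, 136, 122, 108, 101, 102, 104, 99, 97, 95, 97, 98, 98, 97, 97, 94, 81, 90, 126, 138, 139, 141, 139, 139, 139, 141, 140, 139, 138, 137, 138, 138, 138, 138, 138, 139, 140, 138, 138, 139, 138, 138, 139, 138, 137, 137, 136, 127, 118, 110, 95, 96, 96]
pin (np.float64(30.818533693809783), np.float64(118.94181782013933)) notch (np.float64(-160.4847054667074), np.float64(104.9789896823149))
[[528. -71. 132.]
 [625. -74. 134.]
 [649.  58.  88.]]
jar [[657.  58.  90.]]
tag [[714. -82.  22.]]
bowl [[504. 142.  45.]]
spat [[ 533. -291.    5.]]
```

Melter axis is (527.6,-72.3), and the flange fit gives a radius of 109.9 against 110 nominal. The pin is at 30.6° and the notch at about 199.5°, so the notch has to turn about 169° clockwise. I'll align the tool with the world axes, shut the jaws and move over the well centred at 79.5°.

Call:
move_arm([
  [[0,0,0,0.12,-1],[0,0,0,0.12,-1],[0,0,0,0.12,-1],[0.016,-0.028,0,0,-1],[0.016,-0.028,0,0,-1],[0.016,-0.028,0,0,-1],[0.016,-0.028,0,0,-1],[0.016,-0.028,0,0,-1]],
])

```text
time_s: 0.92
tcp_pos: [300.6, -443.5, 220.6]
tcp_rot: [-0.0, 1.0, -0.0, -0.0]
contact_force: [0.5, -0.5, 1.0]
width: 0.0
grip_force: 0.0
```

Call:
move_arm([
  [[0.016,-0.028,0,0,-1],[0.016,-0.028,0,0,-1],[0.016,-0.028,0,0,-1],[0.016,-0.028,0,0,-1],[0.016,-0.028,0,0,-1],[0.016,-0.028,0,0,-1],[0.016,-0.028,0,0,-1],[0.016,-0.028,0,0,-1]],
])

```text
time_s: 1.58
tcp_pos: [428.6, -219.6, 220.8]
tcp_rot: [0.0, 1.0, -0.0, 0.0]
contact_force: [0.5, -0.4, 0.0]
width: 0.0
grip_force: 0.0
```

Call:
move_arm([
  [[0.016,-0.028,0,0,-1],[0.016,-0.028,0,0,-1],[0.016,-0.028,0,0,-1],[0.016,-0.028,0,0,-1],[0.016,-0.028,0,0,-1],[0.016,-0.028,0,0,-1],[0,0,0,0,-1],[0,0,0,0,-1]],
])

```text
time_s: 2.25
tcp_pos: [524.6, -51.3, 220.5]
tcp_rot: [-0.0, 1.0, 0.001, -0.0]
contact_force: [-0.2, -0.2, -0.5]
width: -0.004
grip_force: 0.0
```

Call:
move_arm([
  [[0.013,-0.033,0,0,-1],[0,0,0.02,0,-1],[0,0,0.02,0,-1],[0,0,0.02,0,-1],[0,0,0.016,0,-1],[0,0,0.013,0,-1],[0,0,0.013,0,-1],[0,0,0,0,-1]],
])

```text
time_s: 2.92
tcp_pos: [535.6, -21.2, 116.5]
tcp_rot: [0.0, 1.0, -0.001, -0.002]
contact_force: [-1.1, -0.4, -0.8]
width: 0.001
grip_force: 0.0
```

```bash
python3 - <<'E'
import numpy as np
a=np.deg2rad(79.5-6*np.arange(0,33)); P=np.round(55*np.c_[np.cos(a),-np.sin(a)])/1000
D=np.diff(P,axis=0).round(3)
for i in range(0,32,8): print([[float(x),float(y),0,0,-1] for x,y in D[i:i+8]])
print(np.rad2deg(a[-1]))
E
```

```text
[[0.006, 0.001, 0, 0, -1], [0.005, 0.002, 0, 0, -1], [0.005, 0.003, 0, 0, -1], [0.005, 0.003, 0, 0, -1], [0.005, 0.003, 0, 0, -1], [0.004, 0.004, 0, 0, -1], [0.004, 0.005, 0, 0, -1], [0.003, 0.004, 0, 0, -1]]
[[0.003, 0.005, 0, 0, -1], [0.002, 0.006, 0, 0, -1], [0.001, 0.005, 0, 0, -1], [0.002, 0.006, 0, 0, -1], [0.0, 0.006, 0, 0, -1], [0.0, 0.005, 0, 0, -1], [-0.001, 0.006, 0, 0, -1], [-0.001, 0.006, 0, 0, -1]]
[[-0.002, 0.005, 0, 0, -1], [-0.003, 0.005, 0, 0, -1], [-0.003, 0.005, 0, 0, -1], [-0.003, 0.005, 0, 0, -1], [-0.004, 0.004, 0, 0, -1], [-0.005, 0.004, 0, 0, -1], [-0.004, 0.003, 0, 0, -1], [-0.005, 0.003, 0, 0, -1]]
[[-0.006, 0.002, 0, 0, -1], [-0.005, 0.001, 0, 0, -1], [-0.006, 0.002, 0, 0, -1], [-0.006, 0.0, 0, 0, -1], [-0.005, 0.0, 0, 0, -1], [-0.006, -0.001, 0, 0, -1], [-0.006, -0.001, 0, 0, -1], [-0.005, -0.002, 0, 0, -1]]
-112.5
```

Call:
move_arm([
  [[0.008,-0.002,0,0,-1],[0.005,0.002,0,0,-1],[0.005,0.003,0,0,-1],[0.005,0.003,0,0,-1],[0.005,0.003,0,0,-1],[0.004,0.004,0,0,-1],[0.004,0.005,0,0,-1],[0.003,0.004,0,0,-1]],
])

```text
time_s: 3.58
tcp_pos: [576.6, -42.8, 118.7]
tcp_rot: [-0.0, 1.0, -0.0, -0.0]
contact_force: [-0.9, 1.4, 1.8]
width: 0.003
grip_force: 0.9
```

Call:
move_arm([
  [[0.003,0.005,0,0,-1],[0.002,0.006,0,0,-1],[0.001,0.005,0,0,-1],[0.002,0.006,0,0,-1],[0.0,0.006,0,0,-1],[0.0,0.005,0,0,-1],[-0.001,0.006,0,0,-1],[-0.001,0.006,0,0,-1]],
])

```text
time_s: 4.25
tcp_pos: [581.8, -87.8, 118.5]
tcp_rot: [0.0, 1.0, -0.0, -0.0]
contact_force: [-0.2, 0.6, 0.6]
width: 0.0
grip_force: 0.0
```

The contact force is lower than I expected, so I'll take a quick look.

```bash
python3 - <<'E'
from h import *
c=capture("top"); cv2.imwrite("pics/crop2.png",cv2.resize(c["frame"][165:285,290:410],(600,600),interpolation=cv2.INTER_CUBIC)); print(get_state()["contact_force"],get_state()["tcp_pos"])
E
```

```text
[-0.00589094 -2.29260482  0.59154781] [581.63537898 -89.19734097 118.52321086]
```

View pics/crop2.png

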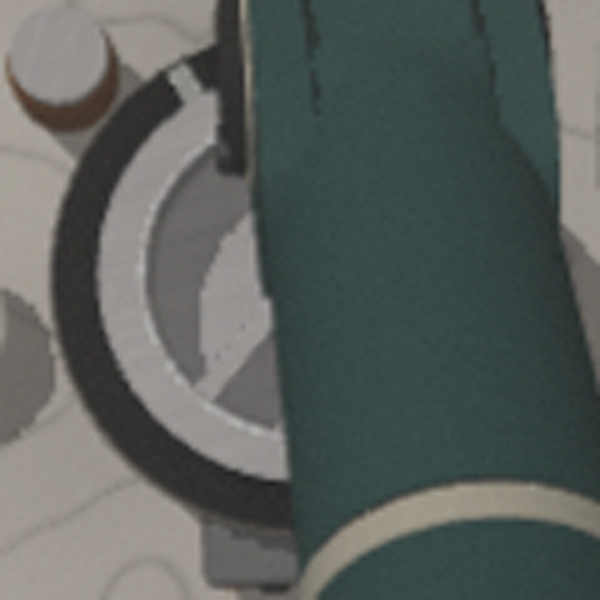

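The lower-left wall in crop2 is at (205,385), so the pan appears not to have moved. I'll check the finger in the scene view.

```bash
python3 - <<'E'
from h import *
c=capture("scene"); s=get_state(); p=s["tcp_pos"]
uv=proj(c,[p,p-[0,0,14],[527.6,-72.3,132.5],[527.6+52*np.cos(.34),-72.3+52*np.sin(.34),129.5]]); print(uv.round(1),s["joint_positions"].round(2))
x0,y0=250,130
cv2.imwrite("pics/sc2.png",cv2.resize(c["frame"][y0:y0+120,x0:x0+150],(750,600),interpolation=cv2.INTER_CUBIC)); print(((uv-[x0,y0])*5).round())
E
```

```text
[[307.6 193.4]
 [307.7 196.9]
 [321.4 184.9]
 [316.2 193.5]] [ 0.32  0.48 -0.29  1.79  0.17  0.89 -1.61]
[[288. 317.]
 [288. 334.]
 [357. 275.]
 [331. 318.]]
```

View pics/sc2.png

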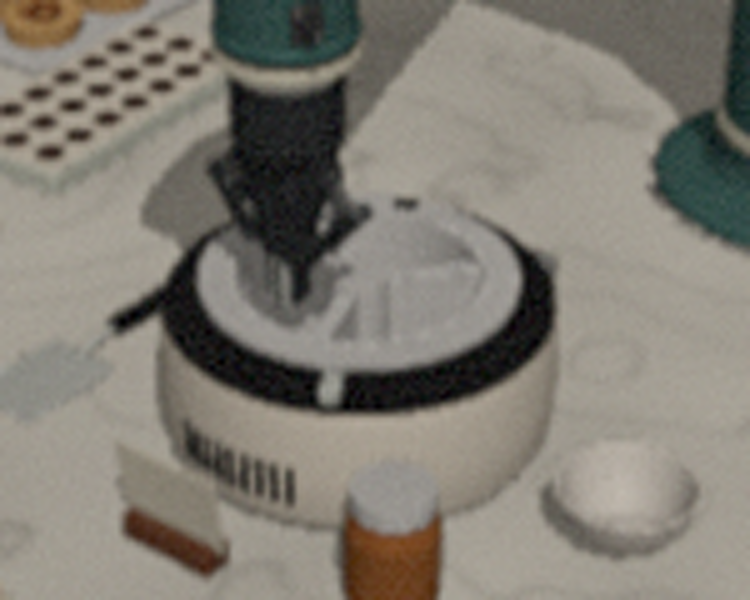

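```bash
python3 - <<'E'
from h import *
c=capture("scene"); s=(527.6,-72.3)
p=onplane(c,[(250+405/5,130+203/5)],132.5)[0]-[*s,0]; print(np.rad2deg(np.arctan2(p[1],p[0])),np.hypot(*p[:2]))
p=onplane(c,[(250+320/5,130+325/5)],129.5)[0]-[*s,0]; print("wall",np.rad2deg(np.arctan2(p[1],p[0])),np.hypot(*p[:2]))
for r,z in((102,132.5),(52,129.5),(70,129.5)): print(r,list(zip(range(0,360,3),prof(c,s,r,z).tolist())))
t=capture("top")
for r in(102,60,75): print(r,list(zip(range(0,360,3),prof(t,s,r,132.5 if r>100 else 129.5).tolist()))[0:85])
E
```

```text
-160.62018822986792 102.95551252545063
wall 15.894150056442593 63.043928464964715
102 [(0, 149), (3, 147), (6, 150), (9, 149), (12, 147), (15, 149), (18, 147), (21, 149), (24, 149), (27, 147), (30, 147), (33, 146), (36, 144), (39, 148), (42, 147), (45, 145), (48, 147), (51, 150), (54, 151), (57, 147), (60, 148), (63, 146), (66, 147), (69, 146), (72, 150), (75, 148), (78, 150), (81, 149), (84, 149), (87, 152), (90, 148), (93, 149), (96, 152), (99, 151), (102, 151), (105, 152), (108, 153), (111, 154), (114, 154), (117, 154), (120, 154), (123, 153), (126, 154), (129, 153), (132, 155), (135, 154), (138, 152), (141, 151), (144, 150), (147, 151), (150, 150), (153, 150), (156, 151), (159, 151), (162, 150), (165, 150), (168, 149), (171, 147), (174, 148), (177, 148), (180, 148), (183, 147), (186, 149), (189, 147), (192, 148), (195, 122), (198, 81), (201, 87), (204, 102), (207, 142), (210, 151), (213, 140), (216, 125), (219, 125), (222, 110), (225, 74), (228, 58), (231, 67), (234, 43), (237, 23), (240, 35), (243, 29), (246, 26), (249, 23), (252, 25), (255, 29), (258, 31), (261, 29), (264, 37),
[... 5236 characters left out ...]
 104), (72, 102), (75, 103), (78, 102), (81, 102), (84, 103), (87, 103), (90, 103), (93, 104), (96, 104), (99, 104), (102, 104), (105, 103), (108, 102), (111, 102), (114, 104), (117, 104), (120, 105), (123, 105), (126, 103), (129, 103), (132, 102), (135, 127), (138, 149), (141, 149), (144, 117), (147, 102), (150, 104), (153, 104), (156, 102), (159, 103), (162, 103), (165, 102), (168, 102), (171, 66), (174, 60), (177, 63), (180, 62), (183, 64), (186, 64), (189, 67), (192, 65), (195, 68), (198, 67), (201, 69), (204, 69), (207, 69), (210, 68), (213, 69), (216, 69), (219, 68), (222, 69), (225, 70), (228, 69), (231, 68), (234, 68), (237, 68), (240, 70), (243, 69), (246, 68), (249, 66), (252, 66)]
```

The notch is still at 199.4°, so the finger passed the wall without moving it. In the picture the tip looks higher than the state says, so I'll check it with depth.

```bash
python3 - <<'E'
from h import *
c=capture("scene"); s=get_state(); print(s["tcp_pos"].round(1))
g=cv2.cvtColor(c["frame"],cv2.COLOR_BGR2GRAY)
for u in (304,306,308,310,312):
    uv=[(u,v) for v in range(178,202,2)]; P=bydepth(c,uv).round(); print(u,[(v[1],int(g[v[1],v[0]]),p.astype(int).tolist()) for v,p in zip(uv,P)])
E
```

```text
[582.1 -86.8 118.7]
304 [(178, 11, [591, -95, 181]), (180, 45, [596, -91, 178]), (182, 73, [583, -102, 159]), (184, 75, [587, -99, 154]), (186, 70, [591, -96, 150]), (188, 81, [588, -99, 139]), (190, 93, [533, -147, 84]), (192, 98, [543, -139, 84]), (194, 133, [614, -77, 137]), (196, 153, [622, -70, 137]), (198, 153, [629, -63, 135]), (200, 131, [636, -57, 134])]
306 [(178, 26, [589, -89, 183]), (180, 28, [593, -85, 178]), (182, 60, [593, -85, 171]), (184, 86, [594, -84, 164]), (186, 86, [594, -85, 155]), (188, 87, [590, -88, 145]), (190, 81, [595, -84, 141]), (192, 92, [542, -130, 87]), (194, 105, [554, -120, 89]), (196, 148, [619, -64, 137]), (198, 153, [626, -57, 136]), (200, 144, [634, -51, 135])]
308 [(178, 31, [591, -78, 188]), (180, 39, [592, -77, 181]), (182, 43, [593, -76, 174]), (184, 79, [589, -80, 163]), (186, 82, [586, -83, 153]), (188, 84, [586, -82, 145]), (190, 92, [587, -82, 138]), (192, 106, [541, -122, 90]), (194, 96, [548, -116, 87]), (196, 137, [614, -59, 137]), (198, 149, [620, -54, 134]), (200, 151, [627, -48, 132])]
310 [(178, 32, [582, -77, 184]), (180, 27, [588, -72, 181]), (182, 22, [585, -75, 171]), (184, 20, [582, -77, 161]), (186, 22, [586, -74, 156]), (188, 23, [582, -78, 145]), (190, 56, [579, -80, 135]), (192, 99, [531, -121, 85]), (194, 110, [544, -110, 88]), (196, 142, [607, -57, 135]), (198, 149, [619, -46, 137]), (200, 149, [625, -41, 135])]
312 [(178, 30, [595, -57, 198]), (180, 25, [594, -59, 189]), (182, 41, [589, -62, 178]), (184, 55, [580, -71, 162]), (186, 59, [573, -77, 149]), (188, 56, [576, -74, 143]), (190, 93, [523, -118, 91]), (192, 95, [530, -112, 89]), (194, 127, [537, -106, 86]), (196, 148, [598, -55, 130]), (198, 151, [614, -42, 136]), (200, 152, [623, -35, 136])]
```

Depth puts the fingertip bottom at about z 132–135 with the TCP reading 118.7. The tip is therefore about 28 mm higher than I assumed, and it passed just over the wall. I'll move to mid-well at −40° and lower it by a further 26 mm, watching the force.

Call:
move_arm([
  [[-0.006,0.01,0,0,-1],[-0.006,0.011,0,0,-1],[0,0,0.005,0,-1],[0,0,0.005,0,-1],[0,0,0.005,0,-1],[0,0,0.005,0,-1],[0,0,0.006,0,-1],[0,0,0,0,-1]],
])

```text
time_s: 5.17
tcp_pos: [569.6, -107.6, 91.2]
tcp_rot: [-0.0, 1.0, 0.0, -0.001]
contact_force: [0.0, -0.1, -0.7]
width: -0.002
grip_force: 0.0
```

```bash
cat > tip.py <<'E'
from h import *
c=capture("scene"); s=get_state(); p=s["tcp_pos"]; print(p.round(1),s["contact_force"].round(1),s["width"])
vv,uu=np.mgrid[150:215,270:350]; uv=np.c_[uu.ravel(),vv.ravel()]; P=bydepth(c,uv)
k=(np.hypot(*(P-p)[:,:2].T)<16); Z=np.sort(P[k][:,2]); print(k.sum(),np.histogram(Z,bins=range(70,220,6)))
E
python3 tip.py
```

```text
[ 569.8 -107.7   91.9] [-1.1 -1.  -0. ] 0.002778282785183191
151 (array([ 0,  0,  0,  0,  0,  1,  4, 13, 14, 10, 15, 10,  8,  9, 15, 11,  7,
        6,  2,  4,  2,  5,  7,  7]), array([ 70,  76,  82,  88,  94, 100, 106, 112, 118, 124, 130, 136, 142,
       148, 154, 160, 166, 172, 178, 184, 190, 196, 202, 208, 214]))
```

```bash
python3 - <<'E'
import numpy as np
a=np.deg2rad(-40-6*np.arange(0,33)); P=np.round(55*np.c_[np.cos(a),-np.sin(a)])/1000
D=np.diff(P,axis=0).round(3)
for i in range(0,32,8): print([[float(x),float(y),0,0,-1] for x,y in D[i:i+8]])
E
```

```text
[[-0.004, 0.005, 0, 0, -1], [-0.004, 0.003, 0, 0, -1], [-0.005, 0.004, 0, 0, -1], [-0.005, 0.002, 0, 0, -1], [-0.005, 0.003, 0, 0, -1], [-0.006, 0.001, 0, 0, -1], [-0.005, 0.001, 0, 0, -1], [-0.006, 0.001, 0, 0, -1]]
[[-0.006, 0.0, 0, 0, -1], [-0.006, -0.001, 0, 0, -1], [-0.005, -0.001, 0, 0, -1], [-0.006, -0.002, 0, 0, -1], [-0.005, -0.002, 0, 0, -1], [-0.005, -0.003, 0, 0, -1], [-0.004, -0.004, 0, 0, -1], [-0.005, -0.004, 0, 0, -1]]
[[-0.003, -0.004, 0, 0, -1], [-0.004, -0.005, 0, 0, -1], [-0.002, -0.005, 0, 0, -1], [-0.003, -0.005, 0, 0, -1], [-0.001, -0.006, 0, 0, -1], [-0.001, -0.005, 0, 0, -1], [-0.001, -0.006, 0, 0, -1], [0.0, -0.006, 0, 0, -1]]
[[0.001, -0.006, 0, 0, -1], [0.001, -0.005, 0, 0, -1], [0.002, -0.006, 0, 0, -1], [0.002, -0.005, 0, 0, -1], [0.003, -0.005, 0, 0, -1], [0.004, -0.004, 0, 0, -1], [0.004, -0.005, 0, 0, -1], [0.004, -0.003, 0, 0, -1]]
```

Call:
move_arm([
  [[-0.004,0.005,0,0,-1],[-0.004,0.003,0,0,-1],[-0.005,0.004,0,0,-1],[-0.005,0.002,0,0,-1],[-0.005,0.003,0,0,-1],[-0.006,0.001,0,0,-1],[-0.005,0.001,0,0,-1],[-0.006,0.001,0,0,-1]],
])

```text
time_s: 5.88
tcp_pos: [530.3, -127.8, 93.0]
tcp_rot: [-0.0, 1.0, 0.0, 0.001]
contact_force: [4.4, 2.3, -0.7]
width: -0.001
grip_force: 2.1
```

Call:
move_arm([
  [[-0.006,0.0,0,0,-1],[-0.006,-0.001,0,0,-1],[-0.005,-0.001,0,0,-1],[-0.006,-0.002,0,0,-1],[-0.005,-0.002,0,0,-1],[-0.005,-0.003,0,0,-1],[-0.004,-0.004,0,0,-1],[-0.005,-0.004,0,0,-1]],
])

```text
time_s: 6.55
tcp_pos: [488.8, -111.2, 93.2]
tcp_rot: [0.0, 1.0, -0.0, 0.001]
contact_force: [4.4, -3.2, 0.7]
width: -0.002
grip_force: 2.1
```

```bash
cat > ang.py <<'E'
from h import *
S=(527.6,-72.3)
import sys
z=float(sys.argv[1]) if len(sys.argv)>1 else 132.5
for n in("top","scene"):
    c=capture(n); a=np.arange(0,360,1)
    q=np.mean([prof(c,S,r,z,1).astype(float) for r in(98,101,104)],0); p=np.mean([prof(c,S,r,z-6.5,1).astype(float) for r in(118,122,126)],0)
    run=lambda m:[(int(x[0]),int(x[-1])) for x in np.split(a[m],np.where(np.diff(a[m])>1)[0]+1) if len(x)]
    print(n,"dark@flange",run(q<110),"bright@ring",run(p>90))
    w=np.mean([prof(c,S,r,z-3,1).astype(float) for r in(60,66,72)],0); print("  wallbright",run(w>128))
E
python3 ang.py
```

```text
top dark@flange [(137, 147), (180, 299)] bright@ring [(28, 33)]
  wallbright [(78, 86), (126, 171)]
scene dark@flange [(138, 144), (198, 242)] bright@ring [(27, 33), (162, 199), (209, 211), (239, 278)]
  wallbright [(0, 47), (75, 117), (168, 185), (244, 294), (307, 359)]
```

The pan is turning: the notch is now at 142° with 111.5° to go. I'll continue.

Call:
move_arm([
  [[-0.003,-0.004,0,0,-1],[-0.004,-0.005,0,0,-1],[-0.002,-0.005,0,0,-1],[-0.003,-0.005,0,0,-1],[-0.001,-0.006,0,0,-1],[-0.001,-0.005,0,0,-1],[-0.001,-0.006,0,0,-1],[0.0,-0.006,0,0,-1]],
])

```text
time_s: 7.32
tcp_pos: [472.9, -69.3, 92.6]
tcp_rot: [0.0, 1.0, -0.0, -0.0]
contact_force: [1.9, -5.3, 0.7]
width: -0.0
grip_force: 2.2
```

Call:
move_arm([
  [[0.001,-0.006,0,0,-1],[0.001,-0.005,0,0,-1],[0.002,-0.006,0,0,-1],[0.002,-0.005,0,0,-1],[0.003,-0.005,0,0,-1],[0.004,-0.004,0,0,-1],[0.004,-0.005,0,0,-1],[0,0,0,0,-1]],
])

```text
time_s: 7.98
tcp_pos: [490.7, -31.9, 92.6]
tcp_rot: [-0.0, 1.0, 0.0, -0.0]
contact_force: [-0.7, 0.1, -0.8]
width: 0.001
grip_force: 0.2
```

```bash
python3 ang.py
```

```text
top dark@flange [(46, 56), (61, 221)] bright@ring [(28, 33)]
  wallbright [(249, 316)]
scene dark@flange [(148, 162), (167, 218)] bright@ring [(27, 33), (173, 175), (218, 279)]
  wallbright [(0, 117), (226, 236), (242, 359)]
```

Call:
move_arm([
  [[0.002,-0.002,0,0,-1],[0.002,-0.002,0,0,-1],[0.002,-0.002,0,0,-1],[0.002,-0.001,0,0,-1],[0.003,-0.001,0,0,-1],[0.003,-0.001,0,0,-1],[0,0,0,0,-1],[0,0,0,0,-1]],
])

```text
time_s: 8.75
tcp_pos: [504.6, -23.6, 92.7]
tcp_rot: [-0.0, 1.0, 0.0, 0.0]
contact_force: [-0.5, 0.1, 0.7]
width: 0.002
grip_force: 0.0
```

```bash
python3 ang.py
```

```text
top dark@flange [(34, 40), (48, 226)] bright@ring [(28, 33)]
  wallbright [(230, 298)]
scene dark@flange [(144, 161), (166, 225)] bright@ring [(27, 33), (222, 277)]
  wallbright [(0, 101), (226, 294), (308, 359)]
```

Call:
move_arm([
  [[0.001,-0.0005,0,0,-1],[0.001,-0.0005,0,0,-1],[0.001,-0.0005,0,0,-1],[0.001,-0.0005,0,0,-1],[0,0,0,0,-1],[0,0,0,0,-1]],
])

```text
time_s: 9.35
tcp_pos: [508.2, -22.0, 92.6]
tcp_rot: [-0.0, 1.0, -0.0, -0.0]
contact_force: [-2.0, -1.8, -0.3]
width: 0.001
grip_force: 1.0
```

```bash
cat > fine.py <<'E'
from h import *
import sys
z=float(sys.argv[1]) if len(sys.argv)>1 else 132.5
S=(527.6,-72.3)
for n in("top","scene"):
    c=capture(n); a=np.arange(15,48)
    q=np.mean([prof(c,S,r,z,1).astype(float) for r in(95,98,101,104,107)],0)[a]; p=np.mean([prof(c,S,r,126,1).astype(float) for r in(118,122,126)],0)[a]
    w=np.clip(p-55,0,None); print(n,"pin",(a*w).sum()/w.sum()); print(list(zip(a.tolist(),q.round().astype(int).tolist())))
    q=prof(c,S,93.5,z,1)[a]; print("r93.5",q.tolist())
E
python3 fine.py
```

```text
top pin 30.428571428571427
[(15, 142), (16, 143), (17, 143), (18, 143), (19, 143), (20, 144), (21, 144), (22, 143), (23, 143), (24, 143), (25, 138), (26, 125), (27, 110), (28, 110), (29, 124), (30, 128), (31, 131), (32, 128), (33, 120), (34, 97), (35, 68), (36, 69), (37, 95), (38, 120), (39, 125), (40, 123), (41, 117), (42, 111), (43, 107), (44, 100), (45, 91), (46, 85), (47, 77)]
r93.5 [143, 143, 142, 143, 143, 143, 141, 142, 143, 142, 137, 125, 107, 80, 70, 76, 75, 63, 60, 61, 58, 61, 66, 65, 68, 69, 67, 66, 65, 66, 67, 68, 69]
scene pin 30.276167947959784
[(15, 147), (16, 146), (17, 145), (18, 144), (19, 144), (20, 144), (21, 144), (22, 145), (23, 145), (24, 143), (25, 139), (26, 135), (27, 137), (28, 140), (29, 140), (30, 138), (31, 136), (32, 135), (33, 135), (34, 133), (35, 133), (36, 134), (37, 137), (38, 142), (39, 145), (40, 146), (41, 145), (42, 143), (43, 146), (44, 147), (45, 146), (46, 147), (47, 148)]
r93.5 [150, 150, 148, 147, 147, 147, 146, 146, 145, 145, 142, 138, 140, 141, 138, 136, 132, 129, 131, 134, 137, 141, 143, 146, 149, 152, 150, 148, 148, 148, 149, 150, 150]
```

The notch centre is about 32.0° and the pin about 30.4°, so one more small nudge. Then I'll raise the finger out and move the arm aside for a clear look.

Call:
move_arm([
  [[0.0007,-0.0003,0,0,-1],[0.0007,-0.0003,0,0,-1],[0,0,0,0,-1],[0,0,0,0,-1],[-0.004,0.002,0,0,-1],[-0.002,0.001,-0.01,0,-1],[0,0,-0.03,0,-1],[0,0,-0.03,0,-1]],
])

```text
time_s: 10.12
tcp_pos: [502.8, -24.2, 163.7]
tcp_rot: [-0.0, 1.0, 0.0, -0.001]
contact_force: [-0.2, -0.5, 0.8]
width: 0.004
grip_force: 0.0
```

Call:
move_arm([
  [[0,0.03,-0.02,0,-1],[0,0.04,0,0,-1],[0,0.04,0,0,-1],[0,0.04,0,0,-1],[0,0.04,0,0,-1],[0,0.04,0,0,-1],[0,0.04,0,0,-1],[0,0,0,0,-1]],
])

```text
time_s: 10.78
tcp_pos: [501.7, -302.6, 183.4]
tcp_rot: [0.001, 1.0, -0.004, 0.0]
contact_force: [-0.7, -0.4, -0.4]
width: 0.001
grip_force: 0.0
```

```bash
python3 fine.py; python3 ang.py; python3 - <<'E'
from h import *
c=capture("top"); cv2.imwrite("pics/crop3.png",cv2.resize(c["frame"][165:285,290:410],(600,600),interpolation=cv2.INTER_CUBIC))
E
```

```text
top pin 30.434782608695652
[(15, 148), (16, 148), (17, 147), (18, 147), (19, 147), (20, 149), (21, 148), (22, 147), (23, 146), (24, 139), (25, 111), (26, 76), (27, 81), (28, 108), (29, 128), (30, 133), (31, 136), (32, 134), (33, 126), (34, 108), (35, 100), (36, 119), (37, 141), (38, 148), (39, 148), (40, 150), (41, 149), (42, 151), (43, 150), (44, 150), (45, 150), (46, 150), (47, 149)]
r93.5 [147, 145, 147, 147, 146, 147, 147, 147, 146, 139, 125, 91, 79, 78, 74, 89, 93, 79, 79, 90, 105, 125, 141, 147, 147, 147, 147, 148, 148, 148, 148, 148, 148]
scene pin 30.286139202855445
[(15, 146), (16, 145), (17, 144), (18, 144), (19, 145), (20, 143), (21, 142), (22, 141), (23, 138), (24, 132), (25, 126), (26, 125), (27, 130), (28, 135), (29, 138), (30, 137), (31, 136), (32, 132), (33, 132), (34, 133), (35, 137), (36, 141), (37, 143), (38, 144), (39, 144), (40, 144), (41, 144), (42, 145), (43, 146), (44, 146), (45, 146), (46, 147), (47, 147)]
r93.5 [149, 149, 147, 147, 148, 147, 145, 144, 141, 138, 135, 133, 136, 140, 136, 132, 130, 128, 129, 129, 136, 144, 147, 150, 148, 146, 146, 146, 145, 144, 146, 148, 148]
top dark@flange [(26, 27), (35, 35)] bright@ring [(28, 33)]
  wallbright [(86, 94), (124, 201), (206, 215), (222, 294), (326, 335)]
scene dark@flange [] bright@ring [(27, 33), (162, 277)]
  wallbright [(0, 51), (56, 70), (73, 74), (85, 117), (168, 203), (206, 294), (312, 359)]
```

View pics/crop3.png

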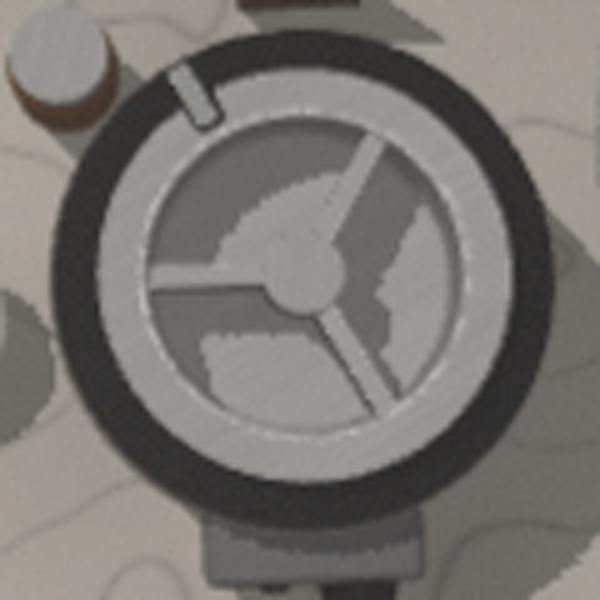

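The picture shows the pin at (195,95) sitting centrally in the notch, with the walls at 90°, 210.5° and 330.5°, so the notch is at 30.5°. The pan is aligned. Next I'll press on the centre post.

Call:
move_arm([
  [[0.004,-0.038,0,0,-1],[0.004,-0.038,0,0,-1],[0.004,-0.038,0,0,-1],[0.004,-0.038,0,0,-1],[0.005,-0.039,0,0,-1],[0.005,-0.039,0,0,-1],[0,0,0,0,-1],[0,0,0,0,-1]],
])

```text
time_s: 11.7
tcp_pos: [529.7, -60.8, 183.2]
tcp_rot: [-0.0, 1.0, 0.003, 0.0]
contact_force: [-0.0, -0.7, 0.6]
width: -0.002
grip_force: 0.0
```

Call:
move_arm([
  [[0,0,0.02,0,-1],[0,0,0.02,0,-1],[0,0,0.01,0,-1],[0,0,0.005,0,-1],[0,0,0.003,0,-1],[0,0,0,0,-1],[0,0,0,0,-1]],
])

```text
time_s: 12.28
tcp_pos: [529.9, -64.6, 125.4]
tcp_rot: [0.0, 1.0, -0.0, 0.0]
contact_force: [-0.4, 0.0, 0.5]
width: -0.001
grip_force: 0.0
```

Centre it (−2, −8 mm), then step down, watching the force.

Call:
move_arm([
  [[-0.002,0.008,0,0,-1],[0,0,0.002,0,-1],[0,0,0.002,0,-1],[0,0,0.002,0,-1],[0,0,0.002,0,-1],[0,0,0,0,-1]],
])

```text
time_s: 12.78
tcp_pos: [527.7, -73.2, 116.7]
tcp_rot: [0.0, 1.0, -0.001, 0.0]
contact_force: [0.3, -1.1, 0.8]
width: -0.001
grip_force: 0.2
```

Call:
move_arm([
  [[0,0,0.001,0,-1],[0,0,0.001,0,-1],[0,0,0.001,0,-1],[0,0,0.001,0,-1],[0,0,0,0,-1]],
])

```text
time_s: 13.2
tcp_pos: [527.7, -73.0, 112.9]
tcp_rot: [0.0, 1.0, -0.0, 0.0]
contact_force: [-0.5, -2.8, 2.9]
width: -0.0
grip_force: 1.8
```

Call:
move_arm([
  [[0,0,0.001,0,-1],[0,0,0.001,0,-1],[0,0,0.001,0,-1],[0,0,0.001,0,-1],[0,0,0,0,-1]],
])

```text
time_s: 13.62
tcp_pos: [527.8, -73.0, 109.3]
tcp_rot: [0.0, 1.0, -0.0, 0.0]
contact_force: [-3.8, -4.3, 10.7]
width: 0.002
grip_force: 5.8
```

Call:
move_arm([
  [[0,0,0.001,0,-1],[0,0,0.001,0,-1],[0,0,0.001,0,-1],[0,0,0.001,0,-1],[0,0,0,0,-1]],
])

```text
time_s: 14.03
tcp_pos: [528.2, -73.0, 108.3]
tcp_rot: [0.001, 1.0, -0.0, 0.001]
contact_force: [-27.4, -2.1, 74.4]
width: 0.001
grip_force: 36.7
```

That was a firm stop at 74 N. I'll back off and check the flange height.

Call:
move_arm([
  [[0,0,-0.004,0,-1],[0,0,-0.004,0,-1],[0,0,-0.03,0,-1],[0,0,-0.03,0,-1],[0,0.03,-0.01,0,-1],[0,0.04,0,0,-1],[0,0.04,0,0,-1],[0,0.04,0,0,-1]],
])

```text
time_s: 14.7
tcp_pos: [527.4, -223.9, 183.0]
tcp_rot: [0.0, 1.0, 0.0, 0.0]
contact_force: [1.0, 0.8, 1.1]
width: 0.0
grip_force: 0.0
```

Call:
move_arm([
  [[0,0.04,0,0,-1],[0,0.04,0,0,-1],[0,0.03,0,0,-1],[0,0,0,0,-1]],
])

```text
time_s: 15.03
tcp_pos: [525.6, -339.2, 181.9]
tcp_rot: [0.001, 1.0, -0.004, -0.001]
contact_force: [-0.7, -0.6, -0.2]
width: 0.0
grip_force: 0.0
```

```bash
cat > hgt.py <<'E'
from h import *
S=np.array((527.6,-72.3))
for n in("top","scene"):
    c=capture(n); f=lambda r,z,lo,hi:np.median(bydepth(c,proj(c,[[S[0]+r*np.cos(t),S[1]+r*np.sin(t),z] for t in np.deg2rad(range(lo,hi,3))]).round())[:,2])
    print(n,"flange",f(97,125,45,160),f(97,125,300,375),"ring",f(127,115,45,160),f(127,115,300,375),"post",f(10,125,0,360))
E
python3 hgt.py; python3 - <<'E'
from h import *
for n,y,x in(("top",165,290),("scene",150,270)):
    c=capture(n); cv2.imwrite(f"pics/{n}4.png",cv2.resize(c["frame"][y:y+120,x:x+120],(600,600),interpolation=cv2.INTER_CUBIC))
E
```

```text
top flange 120.48254679636989 119.52276752113039 ring 115.82960933816753 115.3235901082171 post 120.7138377906449
scene flange 123.89942927878133 122.99099772501393 ring 118.1275557495702 118.7286309641222 post 122.87043871772869
```

View pics/scene4.png

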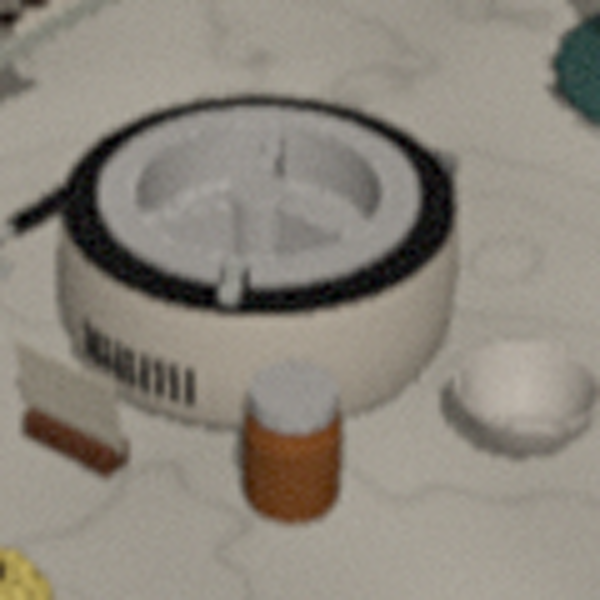

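The scene view shows the flange flat on the ring and the pin at (233,283) standing in the notch. Flange height minus ring height is about 5 mm, which matches the flange thickness, so the pan is home and the hand is clear.

```bash
python3 -c "
from workcell import sign_off; print(sign_off())"
```

```text
the job is handed in; nothing more can be done
None
```

The pan was turned about 169° clockwise until its notch was over the pin, then pressed fully home (flange top about 5 mm above the ring, its own thickness); the hand finished clear and the job was handed in at about 15 s.

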